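Switch off the kettle's hot plate and park the kettle on the cork stand

TASK

I am finished with the kettle: switch off the hot plate it stands on by turning that plate's knob anticlockwise until it is fully home against its stop, and only then move the kettle across to the round cork stand, keeping it level. Set it down gently, with its whole base on the cork, and let go. The saucepan stays on its plate with its knob as it is set, and leave everything else where it is.

Things in the scene. Friction and masses are not known exactly. Their poses are not given: they have to be found in the camera images.
- hob: Portable double hot plate, white enamelled box 360 mm deep (x) by 480 mm wide (y), its flat top 50 mm above the worktop; stands fixed. Origin: centre of its underside, at worktop height. Its x axis points to its back, away from the user, y to its left. Two black iron plates 180 mm across side by side towards the back, and in front of each plate, 210 mm nearer the user, the black knob that works it: left knob for left plate, right knob for right plate.
- plate_left (a point): Centre of the upper face of the left plate (hob's +y side), 58 mm above the worktop.
- plate_right (a point): Centre of the upper face of the right plate (hob's -y side), 58 mm above the worktop.
- knob_left (a joint): Turn of the left knob about its upright axis, rad: 0 = off, at the anticlockwise stop; grows clockwise seen from above, to 4.5 at the other stop. Starts between 1.6 and 2.7. Stays where it is left; friction about 0.06 N m, the stop is hard.
- knob_right (a joint): The same for the right knob.
- knob_left_grip (a point): On the left knob's axis, 80 mm above the worktop, the height to grip at. The knob is a disc 52 mm across and 9 mm high on the hob's top, carrying an upright bar grip through its centre, 50 mm long, 16 mm wide, its top 38 mm above the hob's top (88 mm above the worktop). Off: the bar lies along the hob's x axis with its white line at the back end. The point turns with the knob, its x axis along the bar towards the white line, z up.
- knob_right_grip (a point): The same for the right knob.
- knob_left_pointer (a point): White-line end of the left knob's bar, 25 mm from its axis.
- knob_right_pointer (a point): White-line end of the right knob's bar, 25 mm from its axis.
- kettle: Steel kettle, 0.5 to 0.9 kg, standing on one of the two plates (either one). Base 144 mm across, body 152 mm across, 108 mm high, with a lid knob up to 131 mm. Origin: centre of its underside; z up, x towards its spout (tip 129 mm from the axis, up to 122 mm high), which points roughly to the back of the hob.
- kettle_handle (a point): Middle of the kettle's black handle bar, over the kettle's axis, 172 mm above its underside. The bar runs level along the kettle's x axis, 94 mm long, 20 mm wide, 24 mm high; on either side of it there is free space down to the lid. Axes as the kettle's.
- saucepan: Open aluminium saucepan without a lid, 162 mm across, 85 mm high, on the plate that the kettle does not stand on; its black handle, at 80 mm height above its underside, reaches 223 mm from its axis, roughly to the back. Origin: centre of its underside.
- trivet: Round cork stand, 200 mm across, 14 mm thick, lying flat and fixed on the worktop to the left or right of the hob. Origin: centre of its underside, at worktop height.
- board: Bystander: small rectangular wooden board 150 by 200 mm, 14 mm thick, lying fixed on the other side of the hob. Origin: centre of its underside.
- mug: Bystander: white mug, 80 mm across, 92 mm high.
- mill: Bystander: turned wooden pepper mill, 58 mm across, 183 mm high.
- soap: Bystander: clear washing-up bottle, 66 mm across, 200 mm high.
- spoon: Bystander: wooden spoon lying flat, 260 mm long.

How it is judged:
On the way:
1. with the kettle still standing on its plate, that plate's knob is turned fully anticlockwise to its stop (within 0.08 rad) (((horizontal distance between kettle and plate_left below 0.05 m and height (world z) of kettle below 0.064 m and value of joint knob_left below 0.08 rad) or (horizontal distance between kettle and plate_right below 0.05 m and height (world z) of kettle below 0.064 m and value of joint knob_right below 0.08 rad))), for 0.2 s.
At the end, for the whole second after the job is handed in: Kettle released, upright, at rest on the cork stand, axis within 30 mm of the stand's; knob of the plate it came from within 0.08 rad of its anticlockwise stop; saucepan within 15 mm of where it stood and its knob within 6 mm (at the pointer) of its setting (horizontal distance between kettle and trivet below 0.03 m and height (world z) of kettle between 0.01 and 0.019 m and angle between kettle's own z axis and vertical below 0.06 rad and linear speed of kettle below 0.02 m/s and contact force between kettle and trivet above 2 N and ((horizontal distance between saucepan and plate_left below 0.05 m and value of joint knob_right below 0.08 rad and not (distance of knob_left_pointer from where it was at the start of the episode above 0.006 m)) or (horizontal distance between saucepan and plate_right below 0.05 m and value of joint knob_left below 0.08 rad and not (distance of knob_right_pointer from where it was at the start of the episode above 0.006 m))) and distance of saucepan from where it was at the start of the episode below 0.015 m); the robot touches nothing.
It fails at once if the saucepan's knob is turned (its pointer by more than 6 mm) ((horizontal distance between saucepan and plate_left below 0.05 m and distance of knob_left_pointer from where it was at the start of the episode above 0.006 m) or (horizontal distance between saucepan and plate_right below 0.05 m and distance of knob_right_pointer from where it was at the start of the episode above 0.006 m)).
It fails at once if the saucepan is pushed more than 15 mm (distance of saucepan from where it was at the start of the episode above 0.015 m).
It fails at once if the kettle is tipped more than 0.3 rad (angle between kettle's own z axis and vertical above 0.3 rad).
It fails at once if the kettle is dropped or slammed onto the cork stand (more than 60 N) (contact force between kettle and trivet above 60 N).
It fails at once if a bystander is pushed more than 20 mm (distance of any of mug, mill, soap, spoon from where it was at the start of the episode above 0.02 m).
It also fails if it takes over 72 s, if anything falls off the work surface, if the arm or the gripper's body presses on something with over 40 N, if the wrist force passes 120 N, or if a joint passes its speed limit or range.

ROBOT

A 6-joint arm with a two-finger parallel gripper is mounted at the origin on the work surface. World frame = base frame: x ahead of the robot, y to its left, z up, the work surface at z = 0. Lengths are in m, angles in rad, forces in N, time in s.
With the tool pointing down it reaches from about 0.3 to 0.775 m from the base axis. Payload 14.6 kg.
Tool frame: the origin (TCP) lies at the centre of the arm's flange, where the gripper is bolted on; the fingertips stand 199 mm ahead of it and the grasp point (between the pads) lies 180 mm ahead of it; z points along the fingers, y is the line along which they close (so a half turn about z gives the same grasp; the last joint's range is limited). The gripper opens to 94 mm and grips with 3 to 60 N. Pads are 16 mm wide; open, the fingers measure 119 mm over their backs; the gripper's body (75 mm by 177 mm) begins 78 mm behind the grasp point.
Start: joints at [1.267, 0.3, 1.521, -0, 1.321, -0.067], TCP at [0.129, 0.535, 0.405] pointing down, gripper open.
Joint ranges: [-3.03, 3.03], [-0.79, 2.21], [0.23, 2.52], [-1.04, 4.18], [0, 3.07], [-2.55, 2.55]. Speed limits (rad/s): [2.22, 2.22, 2.57, 3.14, 3.14, 3.14].

INTERFACE

Orientations are given as [roll, pitch, yaw] about the fixed x, y, z axes, in that order (R = Rz(yaw) Ry(pitch) Rx(roll)).
In Python, from station import ctrl gives the robot as it stands. The module is installed in compiled form; this text tells all that it offers.
- The arm moves only by the tool servo_tool, never from a script. Its argument "motion" is a list of rows, each a list of 5 numbers: the closure, from 0 (fully open) to 1 (shut), then the shift along the world's x, y, z in cm, then the turn about the world's z in degrees. A call has 1 to 20 rows; each row is the pose to reach, as a shift and turn from the pose commanded when the call began; what a row does not reach only later rows make up. A row lasts 1/8 s, in which the tool goes at most 62.5 mm and 10.7 degrees, less where a joint would pass 70% of its speed; a pose out of reach is approached as far as the arm can. A call with a gripper value outside its range is refused whole. The fingers move at their own pace and stop on an object; "squeeze" is the grip in N (left out, the last holds). Time passes only in rows, so rows that repeat a pose let the fingers close. It gives the time, the measured TCP pose, the force, the opening and the grip force at its end, in the units of the state.
- ctrl.get_obs(): the state, without advancing time (a new reading comes with each control period).
- ctrl.camera(name): name is "scene" or "top" or "wrist"; returns a dict with "image" (480x640x3 uint8, red, green, blue), "fx", "fy", "cx", "cy" (pixels), "dist" ([k1, k2, p1, p2, k3] as OpenCV has them; the pictures are not rectified), "camera_from_world" (4x4, takes a point from world to camera coordinates); the wrist camera has in their place "hand_eye" (4x4, takes a point from camera to tool coordinates, whose origin is the TCP and whose axes are the flange's). Camera axes: x right, y up, looking along -z (the intrinsics and any distortion apply to the point x, -y, -z); pixel columns grow to the right and rows downward; lengths in m; the calibration is good to about 2 mm. A picture is of the moment at which its call begins: read the wrist's pose just before it. There is no depth.
- ctrl.hand_in(): hands the job in; it is judged then, once.
The state is a dict: "time_s": time; "qpos": joint angles; "joint_vel": joint speeds; "tau": joint torques, N m; "ee_pos": TCP position; "eef_rot": TCP orientation; "force": force on the tool from outside, world axes, zero at the start; "moment": the same for the moment, N m; "grip_width": finger opening in m; "grip_force": force on a finger pad.
Only numpy, scipy, OpenCV 4.12 (cv2) and the standard library are available. Lean on these libraries where they do the work, as an engineer would, in place of code of your own. Each camera call takes 0.05 s, during which the arm holds its last target. There are 200 camera calls.

## Working session

There is one attempt and no reset: what is moved stays moved. The work goes in short steps, Python scripts to look and compute and a tool call to move; the robot and the scene stay as the last step left them, time stands still between calls to the robot, and variables do not carry over. Pictures are saved under pics/ and viewed, at most 10 in all, crops included, and the job is handed in when it is done.

Besides the shell and the picture viewer there is one more tool, called as name(argument=value, ...), one argument or row to a line, values as JSON. servo_tool: Moves the arm, as the interface text tells. Its arguments: {"type":"object","properties":{"motion":{"type":"array","items":{"type":"array","items":{"type":"number"}}},"squeeze":{"type":"number"}},"required":["motion"]}

```bash
mkdir -p pics; cat > h.py <<'E'
import numpy as np, cv2, pickle
from station import ctrl
def snap(name,fn):
    o=ctrl.get_obs(); c=ctrl.camera(name); c['obs']=o
    pickle.dump(c,open(f'pics/{fn}.pkl','wb')); cv2.imwrite(f'pics/{fn}.png',c['image'][:,:,::-1]); return c
def load(fn): return pickle.load(open(f'pics/{fn}.pkl','rb'))
def T(c):
    if 'camera_from_world' in c: return np.array(c['camera_from_world'])
    from scipy.spatial.transform import Rotation as R
    W=np.eye(4); W[:3,:3]=R.from_euler('xyz',c['obs']['eef_rot']).as_matrix(); W[:3,3]=c['obs']['ee_pos']
    return np.linalg.inv(W@np.array(c['hand_eye']))
def K(c): return np.array([[c['fx'],0,c['cx']],[0,c['fy'],c['cy']],[0,0,1.]])
def topix(c,P):
    p=np.c_[np.atleast_2d(P),np.ones(len(np.atleast_2d(P)))]@T(c).T[:,:3]
    p=p*[1,-1,-1]
    return cv2.projectPoints(p,np.zeros(3),np.zeros(3),K(c),np.array(c['dist'],float))[0][:,0]
def toplane(c,uv,z):
    u=cv2.undistortPoints(np.array(uv,float).reshape(-1,1,2),K(c),np.array(c['dist'],float))[:,0]
    M=np.linalg.inv(T(c)); d=np.c_[u[:,0],-u[:,1],-np.ones(len(u))]@M[:3,:3].T; o=M[:3,3]
    return o+d*((z-o[2])/d[:,2])[:,None]
E
python3 - <<'E'
from h import *
for n in('top','scene','wrist'):
    c=snap(n,n+'0'); print(n,np.linalg.inv(T(c))[:3,3].round(3))
print(c['obs'])
E
```

```text
top [0.305 0.013 1.293]
scene [1.023 1.022 0.916]
wrist [0.056 0.552 0.384]
{'time_s': 0.1, 'qpos': array([ 1.26740836e+00,  3.00405959e-01,  1.52151210e+00, -1.32601629e-05,
        1.32072225e+00, -6.65999582e-02]), 'joint_vel': array([ 1.02314554e-03, -8.00664337e-04,  1.81321123e-03,  1.57204699e-03,
        1.79963482e-03, -4.52029287e-05]), 'tau': array([ 1.30506156e-03, -5.32640183e+01, -3.53291953e+01,  7.09858630e-02,
        2.34616647e-02, -6.17613114e-05]), 'ee_pos': array([0.12901427, 0.53462256, 0.40415114]), 'eef_rot': array([-3.14054646e+00, -5.69068556e-05,  2.90480790e+00]), 'force': array([ 0.69088357, -0.13535449,  0.98941673]), 'moment': array([ 0.02299174,  0.02730102, -0.02966497]), 'grip_force': 0.0, 'grip_width': 0.09413015927330551}
```

View pics/top0.png

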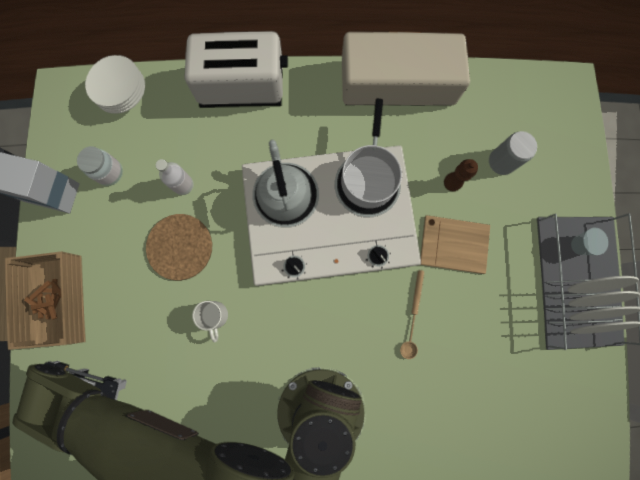

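View pics/scene0.png

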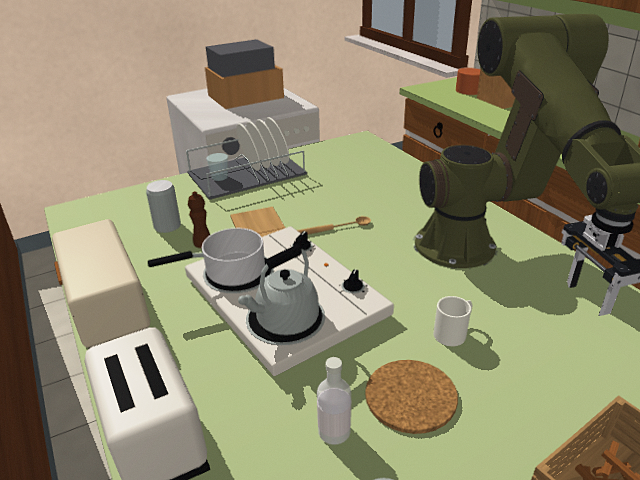

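The kettle is on the left plate (top view, 285,193), and its knob is at (294,266). The trivet is on the left at (179,247), the mug at (210,316), and the soap bottle at (175,180). Next I'll zoom in on the hob.

```bash
python3 - <<'E'
from h import *
c=load('top0'); im=c['image'][:,:,::-1]
cv2.imwrite('pics/crop1.png',cv2.resize(im[130:290,235:435],None,fx=4,fy=3.75,interpolation=cv2.INTER_CUBIC))
hsv=cv2.cvtColor(np.ascontiguousarray(im),cv2.COLOR_BGR2HSV); print(hsv[247,179],hsv[230,170])
m=((hsv[:,:,0]<18)&(hsv[:,:,1]>100)).astype(np.uint8); m[:, :140]=0;m[:,220:]=0;m[:205]=0;m[290:]=0
m=cv2.morphologyEx(m,cv2.MORPH_CLOSE,np.ones((5,5)))
cs=max(cv2.findContours(m,0,2)[0],key=cv2.contourArea)[:,0]
w=toplane(c,cs,0.014)[:,:2]; (cc,r)=cv2.minEnclosingCircle(w.astype(np.float32)); e=cv2.fitEllipse(w.astype(np.float32)); print('trivet',cc,r,e)
for n,uv,z in [('knobL',(294,266),.06),('knobR',(378,256),.06),('handle',(280,178),.23),('kettle base',(286,194),.058),('mug',(209,310),.092),('soap',(161,166),.2),('potR',(371,176),.143)]: print(n,toplane(c,[uv],z)[0].round(3))
E
```

```text
[ 16 111 126] [ 16 111 131]
trivet (0.48186707496643066, 0.4157091975212097) 0.09901121258735657 ((0.4814800024032593, 0.41567036509513855), (0.19250580668449402, 0.19515042006969452), 177.78919982910156)
knobL [0.416 0.071 0.06 ]
knobR [ 0.441 -0.166  0.06 ]
handle [0.621 0.096 0.23 ]
kettle base [0.624 0.093 0.058]
mug [0.295 0.301 0.092]
soap [0.669 0.411 0.2  ]
potR [ 0.65  -0.143  0.143]
```

View pics/crop1.png

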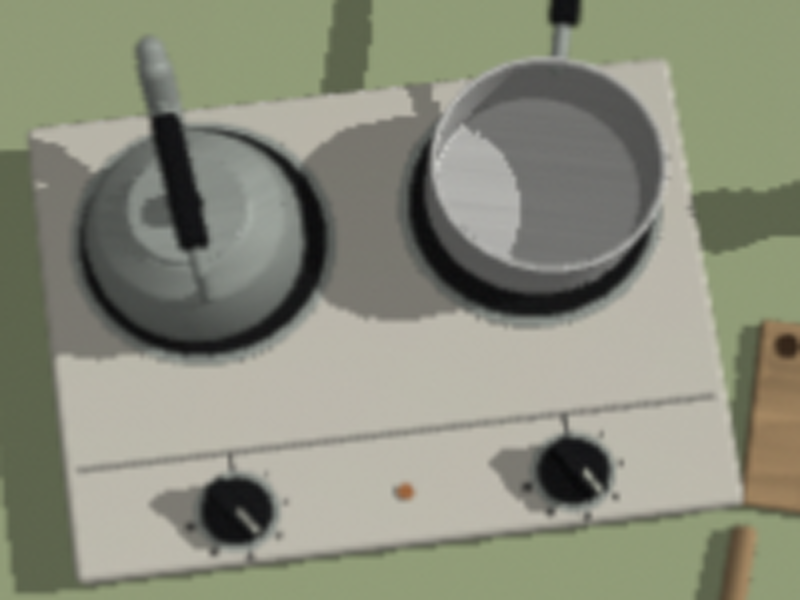

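The kettle handle bar runs from crop (166,115) to (194,245). The left knob's disc is centred at crop (237,508), and its white line ends at about (260,532). Both knobs are set at around 2.3 rad.

```bash
python3 - <<'E'
from h import *
c=load('top0')
f=lambda u,v,z: toplane(c,[(235+u/4,130+v/3.75)],z)[0]
a,b=f(194,247,.242),f(166,115,.242); print('handle',a,b,(a+b)/2,np.linalg.norm(a-b),np.degrees(np.arctan2(*(b-a)[1::-1])))
a,b=f(78,581,.05),f(742,502,.05); d=a-b; print('front',a,b,np.linalg.norm(d),'hob yaw',np.degrees(np.arctan2(d[1],d[0]))-90)
y=np.radians(np.degrees(np.arctan2(d[1],d[0]))-90); m=(a+b)/2; X=np.array([np.cos(y),np.sin(y)]);Y=np.array([-X[1],X[0]])
k,k2=f(237,508,.058),f(573,470,.058); print('knobs',k,k2,np.linalg.norm(k-k2),'plate',k[:2]+.21*X)
p=f(260,532,.088); print('ptr',p,np.linalg.norm(p-k),np.degrees(np.arctan2(*(p-k)[1::-1])))
w=load('wrist0'); print(np.array(w['hand_eye']).round(3),w['fx'],w['dist'])
E
```

```text
handle [0.57192534 0.08688427 0.242     ] [0.66232429 0.10432599 0.242     ] [0.61712481 0.09560513 0.242     ] 0.09206619268791351 10.920548573762243
front [0.36437783 0.18279832 0.05      ] [ 0.41781062 -0.28906355  0.05      ] 0.4748775497613032 hob yaw 6.4605510517338445
knobs [0.41743209 0.06992868 0.058     ] [ 0.44305192 -0.1675151   0.058     ] 0.23882195174716567 plate [0.6260985  0.09355769]
ptr [0.39692201 0.05291447 0.088     ] 0.04012663110179491 -140.3224854809016
[[ 0.     0.967  0.254  0.075]
 [ 1.     0.    -0.001  0.   ]
 [-0.001  0.254 -0.967  0.02 ]
 [ 0.     0.     0.     1.   ]] 374.7986730135637 [-0.04076737  0.          0.          0.          0.        ]
```

servo_tool(
  motion=[
    [0,4,-4,0,-10],
    [0,8,-8,0,-20],
    [0,12,-12,0,-30],
    [0,16,-16,0,-40],
    [0,19,-20,0,-50],
    [0,21,-25,0,-60],
    [0,23,-30,0,-70],
    [0,25,-35,0,-80],
    [0,27,-39,0,-90],
    [0,28,-43,0,-100],
    [0,28.8,-46.5,0,-110],
    [0,28.8,-46.5,0,-120],
    [0,28.8,-46.5,0,-120],
    [0,28.8,-46.5,0,-120],
  ],
)

```text
time_s: 1.9
ee_pos: [0.417, 0.0699, 0.4046]
eef_rot: [-3.141, 0.0, 0.815]
force: [0.3, -0.3, -0.0]
grip_width: 0.0941
grip_force: 0.0
```

```bash
python3 - <<'E'
from h import *
c=snap('wrist','w1'); print(c['obs']['ee_pos'],c['obs']['eef_rot'],c['obs']['time_s']); print(topix(c,[[.417,.07,.088],[.417,.07,.05]]))
E
```

```text
[0.41695547 0.06992986 0.40458768] [-3.14147306e+00  1.00906282e-04  8.14919647e-01] 1.9
[[321.59081307 231.45353875]
 [321.3911842  221.50669439]]
```

View pics/w1.png

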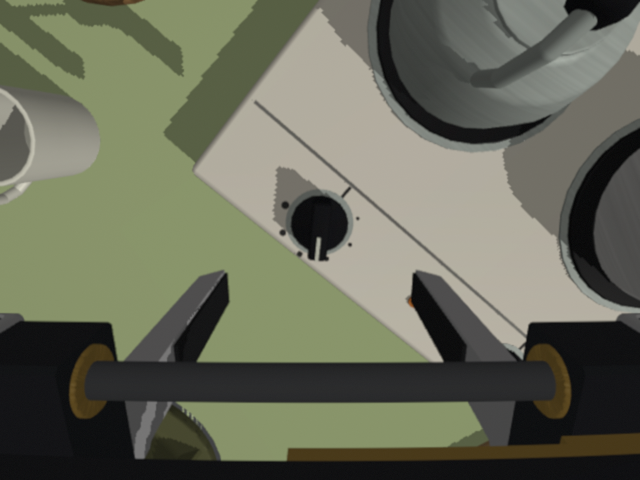

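The knob disc is centred at (320,223), within 1–2 px of the prediction. The bar is nearly aligned with the tool, and the white line runs from about (319,238) to (317,258). I'll measure its angle.

```bash
python3 - <<'E'
from h import *
c=load('w1'); g=cv2.cvtColor(c['image'],cv2.COLOR_RGB2GRAY)
ys,xs=np.where(g[236:264,308:328]>110); 
m=np.zeros_like(g); s=(g[225:258,305:333]>100).astype(np.uint8)
n,l,st,ce=cv2.connectedComponentsWithStats(s); print(st,ce)
for r in range(205,264,3): print(r,g[r,300:340:2])
i=[k for k in range(1,n) if abs(ce[k][0]-13)<5 and st[k][4]>15][0]
yy,xx=np.where(l==i); w=toplane(c,np.c_[xx+305,yy+225],.088)[:,:2]
v=cv2.fitLine(w.astype(np.float32),2,0,.01,.01).ravel(); print(v,np.degrees(np.arctan2(v[1],v[0])), w.mean(0))
d=w.mean(0)-[.4174,.0699]; print(np.degrees(np.arctan2(d[1],d[0])))
E
```

```text
[[  0   0  28  33 774]
 [ 10  13   6  20  82]
 [  0  24   3   9  24]
 [ 22  24   6   9  44]] [[13.36046512 14.20284238]
 [12.45121951 22.54878049]
 [ 0.91666667 28.45833333]
 [24.77272727 28.61363636]]
205 [12 13 14 12 11 14 12 14 16 14 17 14 17 14 16 13 17 20 20 17]
208 [13 14 13 13 14 14 11 14 18 17 18 19 20 21 21 19 20 21 19 18]
211 [13 13 13 13 15 12 10 15 18 17 20 19 19 20 21 20 18 20 19 19]
214 [12 13 10 11 12 12 12 18 19 19 18 18 19 21 20 17 19 18 20 19]
217 [13 13 13 13 12 13 12 16 19 18 19 19 20 20 21 19 19 19 19 20]
220 [11 13 12 14 12 12 13 17 18 21 19 19 20 21 20 18 19 20 19 20]
223 [13 13 11 13 14 12 13 19 17 18 19 20 20 20 21 17 19 20 18 19]
226 [12 11 12 11 10 10 14 18 19 21 19 19 20 21 19 18 19 18 18 20]
229 [12 11 11 10 11 10 15 18 20 19 18 21 21 21 17 20 18 18 20 20]
232 [11 11 12 11 11  9 16 18 18 19 20 21 20 19 18 19 18 19 20 19]
235 [11 11 14 13 11 10 15 16 17 16 18 18 21 20 18 19 19 20 19 18]
238 [ 11  12  11  12  11  11  18  16  74 146 100  25  20  19  16  19  19  20
  19  19]
241 [ 11  12   9  11  11  12  17  17  93 168 109  21  20  20  18  18  20  19
  19  19]
244 [ 68  24  13  10  10  12  16  17 120 169 100  19  21  19  17  17  19  18
  22  68]
247 [134 122  72  25   8  12  16  21 145 164  79  19  21  18  17  18  30  65
 110 131]
250 [148 145 133 126  53  15  18  29 149 160  50  20  21  31  88 108 127 132
 144 167]
253 [ 37 118 174 162  58  13  17  51 155 157  41  21  18  68 139 152 164 173
 176 175]
256 [ 88 157 175 167  53  14  17  67 164 136  32  21  21  81 150 175 176 175
 175 175]
259 [134 145 158 169 139  79  59  91 167 115  26  26  41  38  96 174 175 176
 175 175]
262 [142 137 133 145 160 172 177 174 174 172 169 170 172 170 175 176 176 175
 175 176]
[0.7624228  0.64707917 0.40516174 0.06238596] 40.321743 [0.40516175 0.06238596]
-148.45091163990318
```

servo_tool(
  motion=[
    [0,-0.1,0.15,-3,-6.5],
    [0,-0.1,0.15,-7,-6.5],
    [0,-0.1,0.15,-11,-6.5],
    [0,-0.1,0.15,-13,-6.5],
    [0,-0.1,0.15,-14.2,-6.5],
    [0,-0.1,0.15,-14.2,-6.5],
    [0.6,-0.1,0.15,-14.2,-6.5],
    [1,-0.1,0.15,-14.2,-6.5],
    [1,-0.1,0.15,-14.2,-6.5],
    [1,-0.1,0.15,-14.2,-6.5],
    [1,-0.1,0.15,-14.2,-6.5],
    [1,-0.1,0.15,-14.2,-6.5],
  ],
  squeeze=20,
)

```text
time_s: 3.45
ee_pos: [0.416, 0.0711, 0.2627]
eef_rot: [3.142, -0.0, 0.697]
force: [0.5, 0.9, 1.1]
grip_width: 0.0373
grip_force: 0.0
```

```bash
python3 - <<'E'
from h import *
o=ctrl.get_obs(); print(o)
print(toplane(load('w1'),[(319.5,223.5)],.056))
E
```

```text
{'time_s': 3.45, 'qpos': array([8.25580590e-02, 2.08550562e-01, 2.00843863e+00, 9.51513552e-07,
       9.24598705e-01, 9.56341148e-01]), 'joint_vel': array([-3.40447372e-05,  7.28347099e-04,  2.88238426e-03, -1.16003010e-03,
        1.51969996e-03,  1.45511903e-03]), 'tau': array([-1.82658729e-03, -4.03531229e+01, -2.77993047e+01,  4.47133079e-02,
       -5.04159636e-02, -3.26742738e-04]), 'ee_pos': array([0.41602524, 0.07114962, 0.26265695]), 'eef_rot': array([ 3.14159053e+00, -4.32434204e-06,  6.97012665e-01]), 'force': array([0.52729691, 0.92161187, 1.10122869]), 'moment': array([-0.04520309,  0.1545911 ,  0.01846741]), 'grip_force': 0.0, 'grip_width': 0.03728942021803881}
[[0.41539005 0.07080135 0.056     ]]
```

servo_tool(
  motion=[
    [1,0,0,0,0],
    [1,0,0,0,0],
    [1,0,0,0,0],
    [1,0,0,0,0],
  ],
)

```text
time_s: 3.95
ee_pos: [0.4163, 0.0708, 0.2627]
eef_rot: [3.14, -0.0, 0.697]
force: [4.4, -7.0, -2.4]
grip_width: 0.0163
grip_force: 19.9
```

servo_tool(
  motion=[
    [1,0.03,-0.03,0,5],
    [1,0.03,-0.03,0,14],
    [1,0.03,-0.03,0,23],
    [1,0.03,-0.03,0,32],
    [1,0.03,-0.03,0,41],
    [1,0.03,-0.03,0,50],
    [1,0.03,-0.03,0,59],
    [1,0.03,-0.03,0,68],
    [1,0.03,-0.03,0,77],
    [1,0.03,-0.03,0,86],
    [1,0.03,-0.03,0,95],
    [1,0.03,-0.03,0,104],
    [1,0.03,-0.03,0,113],
    [1,0.03,-0.03,0,122],
    [1,0.03,-0.03,0,130],
    [1,0.03,-0.03,0,136],
    [1,0.03,-0.03,0,136],
  ],
)

```text
time_s: 6.08
ee_pos: [0.4161, 0.0704, 0.2627]
eef_rot: [-3.14, -0.001, 3.073]
force: [-4.9, -7.3, 6.9]
grip_width: 0.0155
grip_force: 20.0
```

```bash
python3 -c "
from h import *
o=ctrl.get_obs(); print(o['moment'],o['force'],o['eef_rot'],o['qpos'],o['grip_width'])"
```

```text
[-1.59891845  1.05401575  0.10356448] [-4.85626763 -7.2817574   6.8794565 ] [-3.13999331e+00 -1.43135806e-03  3.07251377e+00] [ 8.10518103e-02  2.08553240e-01  2.00827105e+00 -1.71020469e-03
  9.26423535e-01 -1.41963833e+00] 0.015548164297386013
```

servo_tool(
  motion=[
    [1,0,-0.03,0,3],
    [1,0,-0.03,0,6],
    [1,0,-0.03,0,9],
    [1,0,-0.03,0,11],
    [1,0,-0.03,0,11],
  ],
)

```text
time_s: 6.7
ee_pos: [0.4161, 0.0702, 0.2627]
eef_rot: [-3.141, -0.002, -3.02]
force: [-5.5, -5.2, 6.5]
grip_width: 0.0157
grip_force: 20.0
```

```bash
python3 -c "
from h import *
o=ctrl.get_obs(); print(o['moment'],o['force'],np.degrees(o['eef_rot']),o['grip_width'])"
```

```text
[-1.16843643  0.98912645 -0.18882887] [-5.46767384 -5.2155597   6.48021429] [-1.79951102e+02 -8.95286758e-02 -1.73045290e+02] 0.015683861893292766
```

servo_tool(
  motion=[
    [1,0,0,0,1.5],
    [1,0,0,0,3],
    [1,0,0,0,3],
  ],
)

```text
time_s: 7.08
ee_pos: [0.4162, 0.0702, 0.2627]
eef_rot: [-3.141, -0.001, -2.969]
force: [-3.7, -5.4, 3.8]
grip_width: 0.0165
grip_force: 20.8
```

```bash
python3 -c "
from h import *
o=ctrl.get_obs(); print(o['moment'],o['force'],np.degrees(o['eef_rot']),o['grip_width'])"
```

```text
[-1.01367414  0.60654043 -0.52745183] [-3.68677191 -5.38529812  3.75230669] [-1.79972415e+02 -6.61456369e-02 -1.70089532e+02] 0.016527753165104117
```

servo_tool(
  motion=[
    [0.5,0,0,0,0],
    [0,0,0,0,0],
    [0,0,0,0,0],
    [0,0,0,0,0],
    [0,0,0,2,0],
    [0,0,0,8,0],
    [0,0,0,14,0],
    [0,2,0,19,0],
    [0,5,1,22,0],
    [0,7,1,22,0],
    [0,7,1,22,0],
    [0,7,1,22,0],
  ],
)

```text
time_s: 8.57
ee_pos: [0.4858, 0.0805, 0.4822]
eef_rot: [3.142, -0.001, -2.968]
force: [0.3, -0.8, 0.8]
grip_width: 0.0937
grip_force: 0.0
```

```bash
python3 - <<'E'
from h import *
c=snap('wrist','w2'); print(c['obs']['ee_pos'],np.degrees(c['obs']['eef_rot']),c['obs']['time_s']); print(topix(c,[[.417,.07,.088],[.57,.087,.242],[.66,.104,.242]]))
E
```

```text
[0.48581093 0.08051238 0.48217751] [ 1.79995137e+02 -6.29591566e-02 -1.70069280e+02] 8.575
[[320.19434049 145.05194924]
 [306.33369169 381.68780475]
 [309.23632984 485.863301  ]]
```

View pics/w2.png

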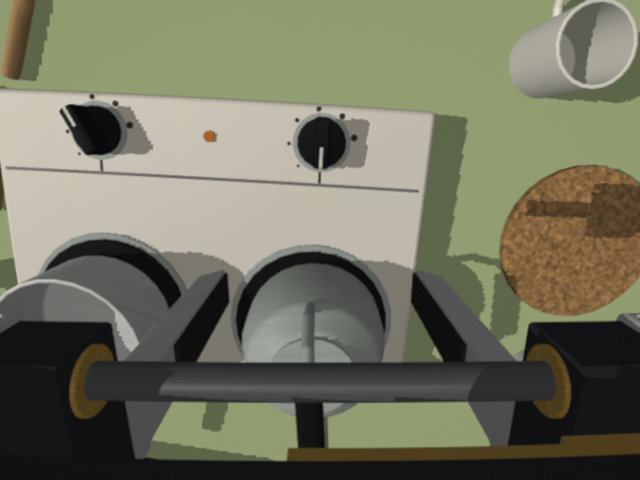

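The left knob's line now points at its off mark (320,180), so it is home. The handle bar sits at column 311 (row 425), against 307.5 predicted, so its y is about 2 mm larger. Next I'll grasp the handle.

servo_tool(
  motion=[
    [0,5,0.7,0,1],
    [0,10,1.3,0,1],
    [0,13.1,1.65,0,1],
    [0,13.1,1.65,-2,1],
    [0,13.1,1.65,-5,1],
    [0,13.1,1.65,-7.2,1],
    [0.5,13.1,1.65,-7.2,1],
    [0.7,13.1,1.65,-7.2,1],
    [0.7,13.1,1.65,-7.2,1],
    [0.75,13.1,1.65,-7.2,1],
    [0.8,13.1,1.65,-7.2,1],
    [0.9,13.1,1.65,-7.2,1],
    [1,13.1,1.65,-7.2,1],
    [1,13.1,1.65,-7.2,1],
    [1,13.1,1.65,-7.2,1],
    [1,13.1,1.65,-7.2,1],
  ],
  squeeze=45,
)

```text
time_s: 10.62
ee_pos: [0.6173, 0.097, 0.4105]
eef_rot: [-3.141, -0.0, -2.951]
force: [0.4, -1.0, -1.5]
grip_width: 0.0198
grip_force: 44.9
```

servo_tool(
  motion=[
    [1,0,0,0.4,0],
    [1,0,0,1,0],
    [1,0,0,2,0],
    [1,0,0,3.5,0],
    [1,0,0,5,0],
    [1,0,0,6,0],
    [1,0,0,6,0],
    [1,0,0,6,0],
  ],
)

```text
time_s: 11.62
ee_pos: [0.6174, 0.097, 0.4701]
eef_rot: [3.142, -0.001, -2.951]
force: [-0.3, -0.1, -6.1]
grip_width: 0.0196
grip_force: 44.9
```

```bash
python3 - <<'E'
from h import *
c=snap('scene','s2'); o=c['obs']; print(o['force'],o['moment'],o['ee_pos'],o['grip_width'])
E
```

```text
[-0.2604327  -0.13192958 -6.05543516] [ 0.011683    0.03388989 -0.01892315] [0.61735002 0.09702759 0.47006393] 0.019609824072616747
```

View pics/s2.png

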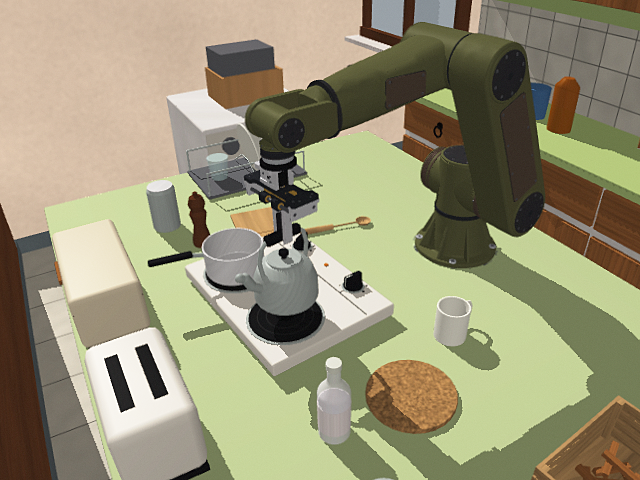

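The kettle is lifted clear and level (280,285), and nothing else has moved. I'll carry it across, turning the spout away from the soap bottle.

servo_tool(
  motion=[
    [1,-0.5,1,0,5],
    [1,-1.5,3,0,12],
    [1,-3,6,0,20],
    [1,-4.5,9,0,28],
    [1,-6,12.5,0,36],
    [1,-7.5,16,0,43],
    [1,-9,19.5,0,50],
    [1,-10.5,23,0,50],
    [1,-11.8,26.5,0,50],
    [1,-12.8,29.5,0,50],
    [1,-13.4,31.3,0,50],
    [1,-13.6,31.9,0,50],
    [1,-13.6,31.9,-2,50],
    [1,-13.6,31.9,-4.5,50],
    [1,-13.6,31.9,-7,50],
    [1,-13.6,31.9,-8.5,50],
    [1,-13.6,31.9,-9,50],
    [1,-13.6,31.9,-9,50],
  ],
)

```text
time_s: 13.92
ee_pos: [0.4815, 0.4159, 0.3812]
eef_rot: [-3.141, 0.001, -2.078]
force: [0.3, -0.6, -5.0]
grip_width: 0.0198
grip_force: 44.9
```

```bash
python3 - <<'E'
from h import *
c=snap('scene','s3'); o=c['obs']; print(o['force'],o['ee_pos'],np.degrees(o['eef_rot']))
t=snap('top','t3')
a=c['image'][200:480,220:540,::-1]; b=t['image'][130:350,90:330,::-1]
cv2.imwrite('pics/j3.png',np.hstack([cv2.resize(a,(400,350)),cv2.resize(b,(382,350))]))
E
```

```text
[ 0.31729945 -0.63698469 -4.99134954] [0.48151275 0.41591097 0.381155  ] [-1.79983777e+02  2.97197557e-02 -1.19080360e+02]
```

View pics/j3.png

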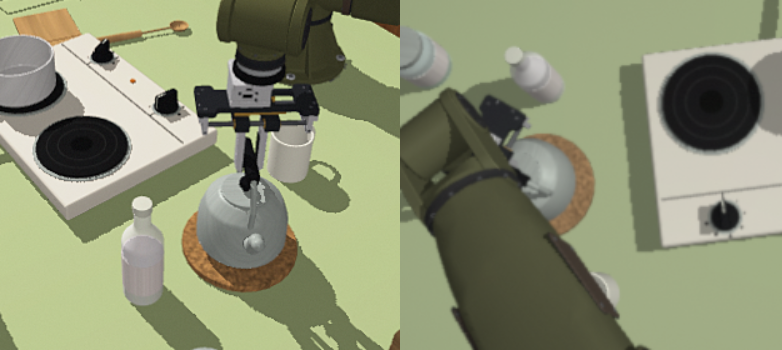

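The kettle hangs centred and level above the cork, and the left knob is at its off mark. I'll lower it slowly now.

servo_tool(
  motion=[
    [1,0,0,-0.6,0],
    [1,0,0,-1,0],
    [1,0,0,-1.2,0],
    [1,0,0,-1.3,0],
    [1,0,0,-1.35,0],
    [1,0,0,-1.4,0],
    [1,0,0,-1.45,0],
    [1,0,0,-1.45,0],
    [1,0,0,-1.45,0],
  ],
)

```text
time_s: 15.15
ee_pos: [0.4814, 0.416, 0.3665]
eef_rot: [-3.141, 0.001, -2.078]
force: [-0.2, -2.2, -0.7]
grip_width: 0.0196
grip_force: 44.9
```

servo_tool(
  motion=[
    [1,0,0,-0.03,0],
    [1,0,0,-0.03,0],
    [0.7,0,0,-0.03,0],
    [0.4,0,0,-0.03,0],
    [0,0,0,-0.03,0],
    [0,0,0,-0.03,0],
    [0,0,0,-0.03,0],
    [0,0,0,-0.03,0],
    [0,0,0,-0.03,0],
    [0,0,0,-0.03,0],
    [0,0,0,2,0],
    [0,0,0,6,0],
    [0,0,0,11,0],
    [0,0,0,14,0],
    [0,-4,-6,15,0],
    [0,-8,-12,15,0],
    [0,-8,-18,15,0],
    [0,-8,-22,15,0],
    [0,-8,-22,15,0],
  ],
)

```text
time_s: 17.52
ee_pos: [0.4009, 0.1937, 0.5169]
eef_rot: [-3.14, 0.001, -2.082]
force: [-0.7, 0.1, -0.4]
grip_width: 0.0941
grip_force: 0.0
```

```bash
python3 - <<'E'
from h import *
c=snap('scene','s4'); t=snap('top','t4'); o=c['obs']; print(o['force'],o['ee_pos'],o['time_s'])
a=c['image'][180:480,160:500,::-1]; b=t['image'][130:350,90:450,::-1]
cv2.imwrite('pics/j4.png',np.hstack([cv2.resize(a,(320,290)),cv2.resize(b,(475,290))]))
E
```

```text
[-0.67211268  0.12884727 -0.41720806] [0.40093652 0.19366757 0.51694057] 17.525
```

View pics/j4.png

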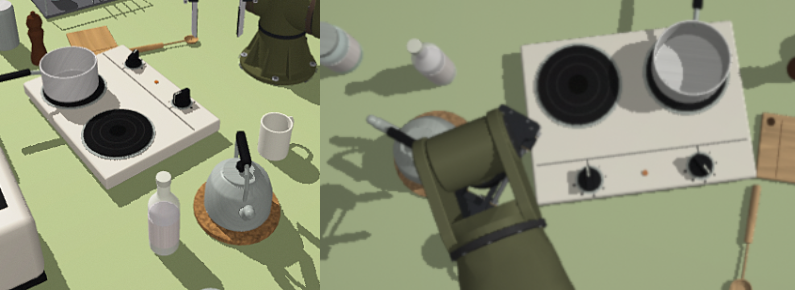

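The kettle stands upright and centred on the cork, and the gripper is clear of it. The left knob is at off, and the saucepan and its knob haven't changed, so I'm handing the job in.

```bash
python3 -c "
from station import ctrl
print(ctrl.hand_in())"
```

```text
the job is handed in; nothing more can be done
None
```

The left hot plate's knob was turned home to its stop first, then the kettle was moved level onto the cork stand, set down gently and released; the last pictures show the saucepan, its knob and everything else in view where they were, and the job is handed in (about 17.5 s, no verdict returned).

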